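# Load a specimen cup and index it under the dispensing nozzle

### The job

Stand the open specimen cup upright in the middle of the narrow raised pedestal on the indexing slide's sled and let go of it while the sled is still pinned in its middle hole. Then take the knob of the sled's spring plunger, pull it up, slide the sled over to the next hole on the dispensing nozzle's side (not the barcode reader's) and bring the pin fully home there, so that the nozzle points into the cup. Finish holding: end with the knob still gripped and the pin home, the cup standing on its pedestal, and nothing else on the bench disturbed.

Things in the scene. Friction and masses are not known exactly. Their poses are not given: they have to be found in the camera images.
- cup: open-topped straight white plastic specimen cup, 44 mm outside diameter, 60 mm high, wall 2.5 mm, about 60 g, standing upright on the bench to the left or right of the slide. Origin: centre of its underside; z up its axis. Round, so any grasp yaw will do
- cup_mouth (a point): centre of the cup's rim, 60 mm above the cup's origin
- slide: indexing slide fixed to the bench: base plate 190 x 340 mm, end blocks up to z = 58 mm, a 30 mm square steel tube with three holes in its upper face on the robot's side, a round guide rod on the far side. Origin: centre of its underside; y runs along the tube, x points from tube to rod, z up. Tube axis at x = -55 mm, rod at x = +55 mm
- sled (a joint): sled position along the slide's +y axis (m). 0: pinned in the middle (loading) hole, where it starts; +0.090 and -0.090: the next holes; stops at +-0.104. The sled, an aluminium bridge 64 mm wide (y) with its flat top 66 mm above the bench, carries plunger and pedestal 110 mm apart. About 2.5 N of friction with the pin out; with the pin in, only about 1.5 mm of play either way
- pedestal_top (a point): centre of the flat top of the sled's pedestal: a rubber-topped disc only 34 mm across, 92 mm above the bench, without a rim; the cup stands on it, overhanging all round
- plunger (a joint): how far the plunger is pulled up (m): 0 = pin fully home in a hole, 0.007 = its round end clear of the tube (between holes it rides on the tube at about 0.0065), 0.012 = stop. A spring pushes it down, 6 N at 0 and 8.4 N at the stop. It moves straight up and down and rides with the sled. The round end finds its hole by itself within about 3 mm to either side
- knob (a point): centre of the plunger's round black knob: 25 mm diameter, 26 mm high (13 mm above and below this point), 98 mm above the bench with the pin home, 32 mm above the sled's flat top, free all round for fingers. It moves with the plunger and the sled
- hole_home (a point): centre of the middle hole in the tube's upper face, 55 mm above the bench, where the pin starts. Holes are 10 mm, the pin 7 mm
- hole_plus (a point): the hole 90 mm from the middle one along the slide's +y axis
- hole_minus (a point): the hole 90 mm from the middle one along the slide's -y axis
- dispenser: dispensing head fixed behind the slide, on its +y or -y side: 60 mm square foot, 14 mm steel column up to 247 mm, and an arm at 213 mm above the bench reaching 110 mm in -x of its own frame (towards the slide) to a steel valve block 22 mm square with a thin nozzle below. Origin: centre of the foot's underside
- nozzle_tip (a point): lower end of the nozzle, 169 mm above the bench: 17 mm above the rim of a cup on the pedestal. It stands straight over where the pedestal's centre comes when the sled is in the next hole on its side
- reader: barcode reader on a like stand at the slide's other side: a grey box head 54 x 38 x 34 mm, underside 196 mm above the bench, over the other next hole's pedestal place. Origin: centre of the foot's underside
- lidded_jar: closed specimen jar with a screw lid, 66 mm across, 72 mm high (a bystander; told from the cup by its lid). Origin: centre of its underside
- tube_rack: white block rack 50 x 110 x 45 mm with capped blood tubes, 92 mm high in all (a bystander). Origin: centre of its underside
- wash_bottle: capped white bottle 60 mm across, 110 mm high (a bystander). Origin: centre of its underside
- tip_box: grey pipette-tip box with a clear lid, 85 x 125 x 58 mm (a bystander). Origin: centre of its underside
- pipette_a: hand pipette, about 265 mm long, lying on the notebook (a bystander). Origin: centre of its underside
- pipette_b: second hand pipette of the same kind, lying on the notebook (a bystander). Origin: centre of its underside
- marker: marker pen 130 mm long, lying on the bench (a bystander). Origin: centre of its underside
- timer: small white bench timer 62 x 70 x 20 mm, lying flat (a bystander). Origin: centre of its underside
Things that resemble listed ones, but are neither listed nor needed, are in the scene too. Leave any black or green look-alike of the cup alone.

How it is judged:
On the way, in this order (a step that is already met when the one before it is completed fails the run):
1. the cup stands upright in the middle of the pedestal, let go, with the sled still pinned in the middle hole (horizontal distance between cup and pedestal_top below 0.01 m and z of cup in the frame of pedestal_top between -0.003 and 0.004 m and angle between cup's own z axis and vertical below 0.1 rad and contact force between cup and sled above 0.1 N and contact force between cup and the arm below 0.05 N and contact force between cup and the fingers below 0.05 N and value of joint sled between -0.004 and 0.004 m and value of joint plunger below 0.002 m), for 0.2 s.
2. the plunger is pulled up until the pin is clear of the tube's hole (value of joint plunger above 0.0055 m and contact force between the fingers and plunger above 1 N), for 0.05 s.
At the end, for the whole second after the job is handed in: Pedestal within 4 mm below the nozzle, at rest; plunger under 2 mm; knob still gripped (over 2 N, grasp point within 29 mm of its centre); cup on the pedestal, untouched, upright within 0.1 rad, within 10 mm of its middle, mouth within 14 mm of the nozzle axis (horizontal distance between cup and pedestal_top below 0.01 m and z of cup in the frame of pedestal_top between -0.003 and 0.004 m and angle between cup's own z axis and vertical below 0.1 rad and contact force between cup and sled above 0.1 N and contact force between cup and the arm below 0.05 N and contact force between cup and the fingers below 0.05 N and horizontal distance between pedestal_top and nozzle_tip below 0.004 m and horizontal distance between cup_mouth and nozzle_tip below 0.014 m and value of joint plunger below 0.002 m and velocity of joint sled between -0.01 and 0.01 m/s and linear speed of cup below 0.02 m/s and contact force between the fingers and plunger above 2 N and distance between the grasp point and knob below 0.029 m); the arm keeps its last pose, push and grip.
It fails at once if a bystander is pushed more than 25 mm or tipped over (distance of any of lidded_jar, tube_rack, wash_bottle, tip_box, pipette_a, pipette_b, marker, timer from where it was at the start of the episode above 0.025 m or angle between any of lidded_jar, tube_rack, wash_bottle, tip_box, pipette_a, pipette_b, marker, timer's own z axis and vertical above 0.5 rad).
It also fails if it takes over 64 s, if anything falls off the work surface, if the arm or the gripper's body presses on something with over 40 N, if the wrist force passes 120 N, or if a joint passes its speed limit or range.

### The arm

A 6-joint arm with a two-finger parallel gripper is mounted at the origin on the work surface. World frame = base frame: x ahead of the robot, y to its left, z up, the work surface at z = 0. Lengths are in m, angles in rad, forces in N, time in s.
With the tool pointing down it reaches from about 0.425 to 0.95 m from the base axis. Payload 3.5 kg.
Tool frame: the origin (TCP) lies on the centre line of the jaws, within the pads' length; the fingertips stand 14 mm ahead of it and the grasp point (between the pads) lies 5 mm behind it (ctrl.finger_overhang is the distance from the TCP to the fingertips, in m); z points along the fingers, y is the line along which they close (so a half turn about z gives the same grasp; the last joint's range is limited). The gripper opens to 85 mm and grips with 20 to 120 N. Pads are 22 mm wide; open, the fingers measure 114 mm over their backs; the gripper's body (76 mm by 85 mm) begins 54 mm behind the grasp point. The pads swing forward as they close: fully open they stand 13 mm farther back than shut.
Start: joints at [-1.26, 0.286, 1.577, -0, 1.279, -0.15], TCP at [0.3, -0.605, 0.245] pointing down, gripper open.
Joint ranges: [-2.77, 2.77], [-0.9, 2.22], [0.21, 2.48], [-1.53, 4.67], [0.24, 2.81], [-2.84, 2.84]. Speed limits (rad/s): [2.79, 2.79, 3.14, 3.14, 3.14, 3.14].

### API

Orientations are given as a unit quaternion [x, y, z, w].
In Python, from plant import ctrl gives the robot as it stands.
- The arm moves only by the tool send_rows, never from a script. Its argument "moves" is text: rows parted by semicolons, each of 7 numbers parted by spaces: the turn, a rotation vector about the tool's x, y, z in units of 360 degrees (1.0 is 360 degrees), then the shift along the tool's x, y, z in units of 20 cm (1.0 is 20 cm), then the gripper's target within -1 to 1 (fully open at 1, half-way at 0, shut at -1). A call has 1 to 12 rows; each row is the pose to reach, as a shift and turn from the pose commanded when the call began, along the tool's axes at that moment, turning the shorter way round; what a row does not reach only later rows make up. A row lasts 1/8 s, in which the tool goes at most 62.5 mm and 10.7 degrees, less where a joint would pass 70% of its speed; a pose out of reach is approached as far as the arm can. A call with a number of a shift or a turn outside -1 to 1 is refused whole. A call with a gripper value outside its range is refused whole. The fingers move at their own pace and stop on an object; "newtons" is the grip in N (left out, the last holds). Time passes only in rows, so rows that repeat a pose let the fingers close. It gives the time, the measured TCP pose, the force, the opening and the grip force at its end, in the units of the state.
- ctrl.get_state(): the state, without advancing time (a new reading comes with each control period).
- ctrl.read_camera(name): name is "side" or "top" or "wrist"; returns a dict with "image" (420x560x3 uint8, red, green, blue), "fovy" (degrees; the focal length in pixels is half the picture's height over the tangent of half this angle, whatever the lens; pixels are square), "cx", "cy" (the principal point, pixels), "extrinsics" (4x4, takes a point from camera to world coordinates). Camera axes: x right, y up, looking along -z (the intrinsics and any distortion apply to the point x, -y, -z); pixel columns grow to the right and rows downward; lengths in m; the calibration is good to about 2 mm. The wrist camera is an equidistant fisheye: a pixel r from the principal point sees the ray r / f radians off the axis. A picture is of the moment at which its call begins. There is no depth.
- ctrl.sign_off(): hands the job in; it is judged then, once.
The state is a dict: "time": time; "qpos": joint angles; "dq": joint speeds; "joint_efforts": joint torques, N m; "eef_pos": TCP position; "tcp_rot": TCP orientation; "contact_force": force on the tool from outside, world axes, zero at the start; "wrist_torque": the same for the moment, N m; "opening": opening from 0.0 (shut) to 1.0 (fully open); "finger_force": force on a finger pad.
Only numpy, scipy, OpenCV 4.12 (cv2) and the standard library are available. Lean on these libraries where they do the work, as an engineer would, in place of code of your own. Each camera call takes 0.05 s, during which the arm holds its last target. There are 200 camera calls.

## Working session

There is one attempt and no reset: what is moved stays moved. The work goes in short steps, Python scripts to look and compute and a tool call to move; the robot and the scene stay as the last step left them, time stands still between calls to the robot, and variables do not carry over. Pictures are saved under pics/ and viewed, at most 10 in all, crops included, and the job is handed in when it is done.

Besides the shell and the picture viewer there is one more tool, called after ">>>" as name(argument=value, ...) on one line, values as JSON. send_rows: Moves the arm, as the interface text tells. Its arguments: {"type":"object","properties":{"moves":{"type":"string"},"newtons":{"type":"number"}},"required":["moves"]}

```bash
mkdir -p pics; cat > h.py <<'E'
import numpy as np, cv2
from plant import ctrl
def snap(n,f):
    c=ctrl.read_camera(n); cv2.imwrite('pics/'+f,c['image'][:,:,::-1]); np.savez('pics/'+n+'.npz',**{k:np.array(v) for k,v in c.items()}); return c
def ray(c,u,v,wrist=False):
    f=210/np.tan(np.radians(float(c['fovy']))/2); x=(u-float(c['cx'])); y=(v-float(c['cy']))
    if wrist:
        r=np.hypot(x,y); t=r/f; d=np.array([x/r*np.sin(t),-y/r*np.sin(t),-np.cos(t)]) if r>0 else np.array([0,0,-1.])
    else: d=np.array([x/f,-y/f,-1])
    E=np.array(c['extrinsics']); return E[:3,3],E[:3,:3]@d
def atz(c,u,v,z,wrist=False):
    o,d=ray(c,u,v,wrist); return (o+d*(z-o[2])/d[2]).round(4)
E
python3 - <<'E'
from h import *
for n in('top','side'):
    c=snap(n,n+'1.png'); print(n,c['fovy'],c['cx'],c['cy'],np.round(c['extrinsics'],3).tolist())
    cv2.imwrite('pics/%s1b.png'%n,cv2.resize(c['image'][:,:,::-1],(800,600),interpolation=cv2.INTER_CUBIC))
print(ctrl.get_state())
E
```

```text
top 45.17647907967179 282.7457352242613 211.9182855763494 [[0.024, 0.996, -0.081, 0.391], [-1.0, 0.023, -0.014, -0.007], [-0.012, 0.081, 0.997, 1.827], [0.0, 0.0, 0.0, 1.0]]
side 42.84964227874013 281.6727834841891 214.1984209616736 [[-0.809, 0.357, -0.466, -0.297], [-0.587, -0.522, 0.619, 1.134], [-0.023, 0.774, 0.632, 1.288], [0.0, 0.0, 0.0, 1.0]]
{'time': 0.1, 'qpos': array([-1.26001249e+00,  2.87121420e-01,  1.57804242e+00, -3.72030452e-05,
        1.27862554e+00, -1.49985654e-01]), 'dq': array([ 6.08445087e-04, -2.46240634e-03, -4.45455819e-03, -1.71586311e-04,
       -4.39262491e-05, -1.57944423e-03]), 'joint_efforts': array([ 5.33650073e-04, -4.07297802e+01, -2.93696523e+01, -1.54695990e-04,
        3.45179738e-03, -1.09683569e-06]), 'eef_pos': array([ 0.29997983, -0.60403662,  0.24404951]), 'tcp_rot': array([ 9.73576794e-01,  2.28357218e-01, -1.05962184e-04, -1.09338627e-03]), 'contact_force': array([-0.02487921, -1.1950099 ,  1.13822017]), 'wrist_torque': array([ 0.04296645,  0.00140334, -0.09532314]), 'finger_force': 0.0, 'opening': 0.995608061731774}
```

View pics/top1b.png

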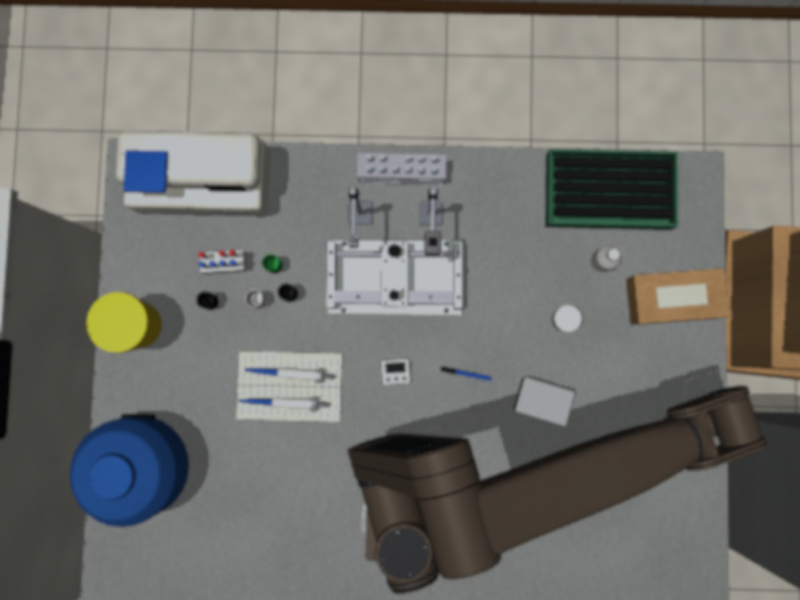

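View pics/side1b.png

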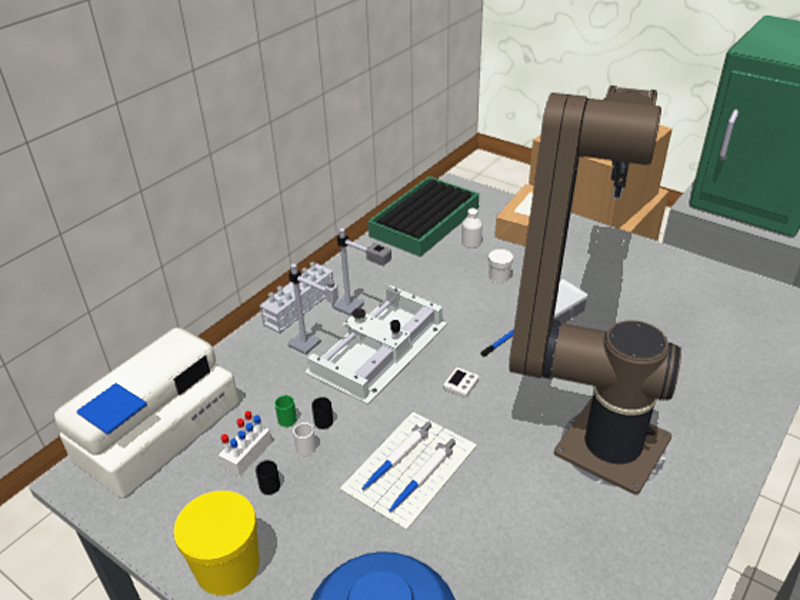

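The top view shows the white cup at about (256,298) (scaled) and a black look-alike at (288,292), with green at (272,263). It shows the slide at (395,277), its knob at (395,295), the pedestal at (395,250), the nozzle arm on the left (+y) and the reader on the right. I'll enlarge it.

```bash
python3 - <<'E'
from h import *
im=cv2.imread('pics/top1.png'); cv2.imwrite('pics/topc.png',cv2.resize(im[120:230,165:335],None,fx=4.7,fy=4.7,interpolation=cv2.INTER_CUBIC))
im=cv2.imread('pics/side1.png'); cv2.imwrite('pics/sidec.png',cv2.resize(im[150:350,150:320],None,fx=3,fy=3,interpolation=cv2.INTER_CUBIC))
E
```

```text
(no output)
```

View pics/topc.png

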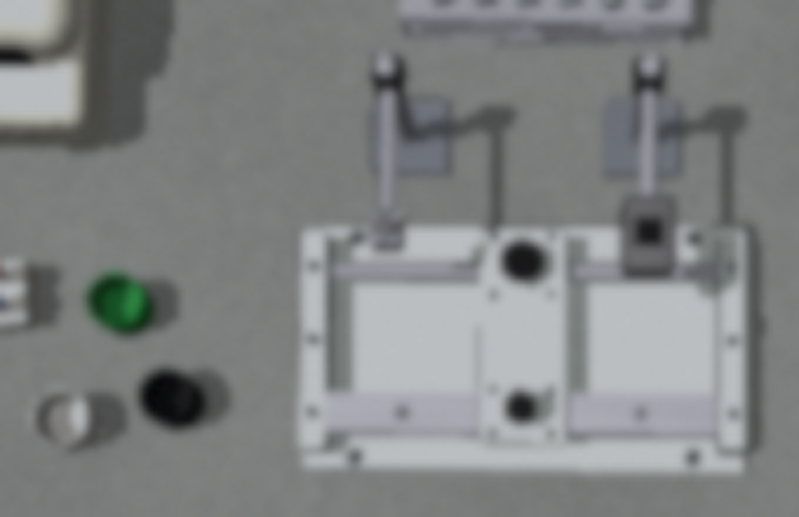

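View pics/sidec.png

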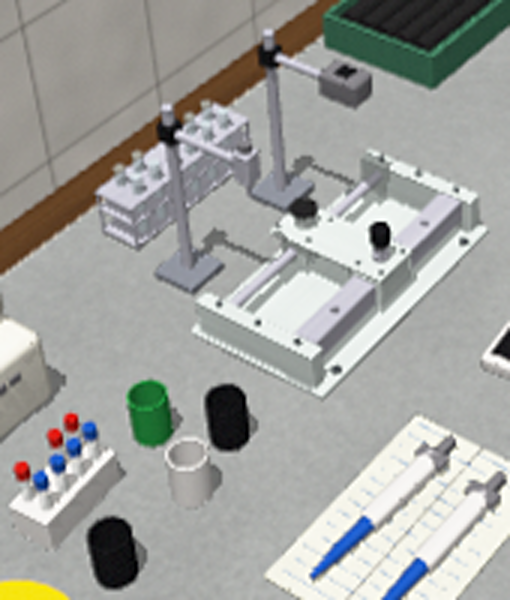

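Crop readings. Top: cup rim (64,417), pedestal (523,261), knob (520,407), black cup (172,398), nozzle block (388,235). Side: cup rim (188,456), knob top (380,230), pedestal top (304,208).

```bash
python3 - <<'E'
from h import *
T=np.load('pics/top.npz'); S=np.load('pics/side.npz')
def t(x,y,z): return atz(T,165+(x+.5)/4.7-.5,120+(y+.5)/4.7-.5,z)
def s(x,y,z): return atz(S,150+(x+.5)/3-.5,150+(y+.5)/3-.5,z)
for n,a in dict(cup=(64,417,.06),ped=(523,261,.092),knobtop=(520,407,.111),black=(172,398,.06),green=(120,300,.06),noz=(388,235,.213),hp=(402,412,.055),hm=(641,413,.055),plateBL=(303,468,.01),plateBR=(742,470,.01)).items(): print(n,t(*a))
for n,a in dict(cup=(188,456,.06),ped=(304,208,.092),knobtop=(380,230,.111),hp=(334,310,.055),hm=(425,224,.055),black=(227,396,.06)).items(): print('side',n,s(*a))
st=ctrl.get_state()
from scipy.spatial.transform import Rotation as R
print(R.from_quat(st['tcp_rot']).as_matrix().round(3))
c=ctrl.read_camera('wrist');E=c['extrinsics'];M=np.eye(4);M[:3,:3]=R.from_quat(st['tcp_rot']).as_matrix();M[:3,3]=st['eef_pos']
print((np.linalg.inv(M)@E).round(4),c['fovy'],c['cx'],c['cy'])
E
```

```text
cup [0.5393 0.3858 0.06  ]
ped [0.6601 0.0438 0.092 ]
knobtop [0.5501 0.0427 0.111 ]
black [0.5555 0.3052 0.06  ]
green [0.6286 0.3472 0.06  ]
noz [0.6574 0.1336 0.213 ]
hp [0.5494 0.1328 0.055 ]
hm [ 0.5529 -0.0466  0.055 ]
plateBL [0.5085 0.2112 0.01  ]
plateBR [ 0.5149 -0.1259  0.01  ]
side cup [0.5365 0.3918 0.06  ]
side ped [0.6587 0.0466 0.092 ]
side knobtop [0.5483 0.0457 0.111 ]
side hp [0.5494 0.1337 0.055 ]
side hm [ 0.5509 -0.0451  0.055 ]
side black [0.5584 0.3058 0.06  ]
[[ 0.896  0.445 -0.001]
 [ 0.445 -0.896  0.002]
 [ 0.    -0.002 -1.   ]]
[[-7.000e-04  9.479e-01  3.186e-01  8.080e-02]
 [ 1.000e+00  8.000e-04 -0.000e+00  5.000e-04]
 [-2.000e-04  3.186e-01 -9.479e-01 -1.282e-01]
 [ 0.000e+00  0.000e+00  0.000e+00  1.000e+00]] 65.70646984690485 280.97502770772974 211.01941009153055
```

Both views agree within a few mm, so: cup (0.538,0.389), pedestal (0.6595,0.045), knob (0.5495,0.044), nozzle side +y. Next I plan the approach with the fingers closing along bearing 45°, clear of the black and green cups.

```bash
cat >> h.py <<'E'
from scipy.spatial.transform import Rotation as R
def Rd(yaw): c,s=np.cos(yaw),np.sin(yaw); return R.from_matrix([[c,s,0],[s,-c,0],[0,0,-1]])
def chain(poses):  # each (x,y,z,yaw deg) ; prints row relative to previous
    st=ctrl.get_state(); p,q=st['eef_pos'],R.from_quat(st['tcp_rot'])
    print('t',st['time'],'p',p.round(4),'yaw',np.degrees(np.arctan2(*q.as_matrix()[[1,0],0])).round(1))
    for x,y,z,a in poses:
        r=Rd(np.radians(a)); w=(q.inv()*r).as_rotvec()/2/np.pi; d=q.inv().apply(np.array([x,y,z])-p)/.2
        print(w.round(4),d.round(3)); p,q=np.array([x,y,z]),r
E
python3 - <<'E'
from h import *
chain([(.40,-.43,.28,50),(.46,-.24,.28,75),(.47,-.05,.28,100),(.48,.14,.28,120),(.52,.33,.24,135)])
E
```

```text
t 0.15 p [ 0.3    -0.6041  0.2442] yaw 26.4
[-0.0003 -0.0001 -0.0656] [ 0.835 -0.558 -0.178]
[ 0.      0.     -0.0694] [ 0.921 -0.381  0.   ]
[ 0.      0.     -0.0694] [ 0.931 -0.198  0.   ]
[ 0.      0.     -0.0556] [0.927 0.214 0.   ]
[ 0.      0.     -0.0417] [0.723 0.648 0.2  ]
```

>>> send_rows(moves="0 0 -0.0328 0.28 -0.19 -0.06 1; 0 0 -0.0656 0.56 -0.37 -0.12 1; 0 0 -0.0656 0.835 -0.558 -0.178 1; 0 0 -0.0656 0.835 -0.558 -0.178 1")

```text
time: 0.65
eef_pos: [0.4017, -0.4277, 0.2818]
tcp_rot: [0.905, 0.424, 0.0, 0.0]
contact_force: [0.3, 0.1, -0.0]
opening: 0.999
finger_force: 0.0
```

>>> send_rows(moves="0 0 -0.023 0.31 -0.13 0 1; 0 0 -0.046 0.61 -0.25 0 1; 0 0 -0.0694 0.921 -0.381 0 1; 0 0 -0.0694 0.921 -0.381 0 1")

```text
time: 1.15
eef_pos: [0.4605, -0.2378, 0.2806]
tcp_rot: [0.792, 0.61, -0.0, -0.0]
contact_force: [-0.2, -0.3, -0.5]
opening: 1.0
finger_force: 0.0
```

>>> send_rows(moves="0 0 -0.023 0.31 -0.07 0 1; 0 0 -0.046 0.62 -0.13 0 1; 0 0 -0.0694 0.931 -0.198 0 1; 0 0 -0.0694 0.931 -0.198 0 1")

```text
time: 1.65
eef_pos: [0.47, -0.0481, 0.2808]
tcp_rot: [0.642, 0.767, -0.0, -0.0]
contact_force: [-0.1, -0.0, -0.5]
opening: 0.996
finger_force: 0.0
```

>>> send_rows(moves="0 0 -0.018 0.31 0.07 0 1; 0 0 -0.036 0.62 0.14 0 1; 0 0 -0.0556 0.927 0.214 0 1; 0 0 -0.0556 0.927 0.214 0 1")

```text
time: 2.15
eef_pos: [0.4807, 0.1413, 0.2807]
tcp_rot: [0.499, 0.867, -0.0, 0.0]
contact_force: [0.3, -1.0, -0.1]
opening: 1.0
finger_force: 0.0
```

>>> send_rows(moves="0 0 -0.014 0.24 0.22 0.07 1; 0 0 -0.028 0.48 0.44 0.13 1; 0 0 -0.0417 0.723 0.648 0.2 1; 0 0 -0.0417 0.723 0.648 0.2 1; 0 0 -0.0417 0.723 0.648 0.2 1")

```text
time: 2.78
eef_pos: [0.5211, 0.3282, 0.2401]
tcp_rot: [0.384, 0.923, -0.001, -0.0]
contact_force: [-0.3, -0.8, 0.4]
opening: 0.999
finger_force: 0.0
```

```bash
python3 - <<'E'
from h import *
snap('wrist','w1.png')
chain([(.538,.389,.16,135)])
E
```

```text
t 2.825 p [0.521  0.3279 0.2407] yaw 134.8
[-0.0002  0.0001 -0.0005] [0.157 0.276 0.403]
```

View pics/w1.png

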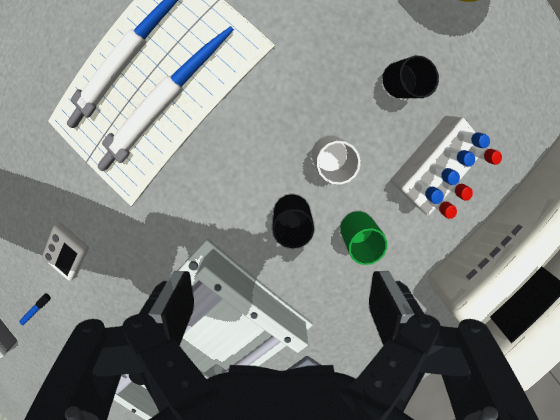

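The wrist view shows the cup rim ring centred at about (338,163), the black cup at (294,212) and the green cup at (365,244).

```bash
python3 - <<'E'
from h import *
W=np.load('pics/wrist.npz')
print(atz(W,338,163,.06,True),atz(W,294,208,.06,True),atz(W,367,246,.06,True))
E
```

```text
[0.5398 0.3853 0.06  ] [0.5422 0.3229 0.06  ] [0.6281 0.3483 0.06  ]
```

```bash
python3 - <<'E'
from h import *
chain([(.5385,.387,.15,135),(.5385,.387,.037,135)])
E
```

```text
t 2.825 p [0.521  0.3279 0.2407] yaw 134.8
[-0.0002  0.0001 -0.0005] [0.148 0.271 0.453]
[0. 0. 0.] [0.    0.    0.565]
```

>>> send_rows(moves="0 0 0 0.08 0.14 0.22 0.5; 0 0 0 0.148 0.271 0.453 0.5; 0 0 0 0.148 0.271 0.453 0.5; 0 0 0 0.148 0.271 0.453 0.5")

```text
time: 3.32
eef_pos: [0.5386, 0.3877, 0.1522]
tcp_rot: [0.384, 0.924, 0.001, 0.001]
contact_force: [0.5, -0.5, 0.4]
opening: 0.749
finger_force: 0.0
```

>>> send_rows(moves="0 0 0 0 0 0.14 0.5; 0 0 0 0 0 0.28 0.5; 0 0 0 0 0 0.42 0.5; 0 0 0 0 0 0.565 0.5; 0 0 0 0 0 0.565 0.5; 0 0 0 0 0 0.565 0.5")

```text
time: 4.08
eef_pos: [0.5393, 0.3893, 0.0407]
tcp_rot: [0.383, 0.924, 0.002, 0.002]
contact_force: [0.5, 0.8, -0.9]
opening: 0.746
finger_force: 0.0
```

>>> send_rows(moves="0 0 0 0 0 0 -0.2; 0 0 0 0 0 0 -0.2; 0 0 0 0 0 0 -0.3; 0 0 0 0 0 0 -0.3; 0 0 0 0 0 0 -0.3; 0 0 0 0 0 0 -0.3; 0 0 0 0 0 0 -0.3; 0 0 0 0 0 0 -0.3", newtons=25)

```text
time: 5.08
eef_pos: [0.5391, 0.3898, 0.0403]
tcp_rot: [0.382, 0.924, 0.001, 0.002]
contact_force: [-0.2, -2.5, 7.0]
opening: 0.505
finger_force: 26.1
```

```bash
python3 - <<'E'
from h import *
chain([(.539,.389,.20,135),(.52,.21,.26,155),(.535,.045,.26,180)])
E
```

```text
t 5.075 p [0.5391 0.3898 0.0403] yaw 135.0
[0.0006 0.0003 0.0001] [-0.004 -0.    -0.799]
[ 0.      0.     -0.0556] [-0.566 -0.7   -0.3  ]
[ 0.      0.     -0.0694] [-0.417 -0.716  0.   ]
```

>>> send_rows(moves="0 0 0 0 0 -0.1 -0.3; 0 0 0 0 0 -0.25 -0.3; 0 0 0 0 0 -0.45 -0.3; 0 0 0 0 0 -0.65 -0.3; 0.0006 0.0003 0 0 0 -0.8 -0.3; 0.0006 0.0003 0 0 0 -0.8 -0.3")

```text
time: 5.82
eef_pos: [0.5389, 0.3902, 0.202]
tcp_rot: [0.382, 0.924, 0.002, 0.001]
contact_force: [-0.4, -0.3, -1.0]
opening: 0.505
finger_force: 25.7
```

>>> send_rows(moves="0 0 -0.01 -0.09 -0.12 -0.05 -0.3; 0 0 -0.02 -0.19 -0.23 -0.1 -0.3; 0 0 -0.029 -0.28 -0.35 -0.15 -0.3; 0 0 -0.038 -0.38 -0.47 -0.2 -0.3; 0 0 -0.047 -0.47 -0.58 -0.25 -0.3; 0 0 -0.0556 -0.566 -0.7 -0.3 -0.3; 0 0 -0.0556 -0.566 -0.7 -0.3 -0.3")

```text
time: 6.7
eef_pos: [0.5183, 0.2088, 0.2568]
tcp_rot: [0.217, 0.976, -0.001, -0.002]
contact_force: [-0.4, -0.2, -0.3]
opening: 0.501
finger_force: 25.8
```

>>> send_rows(moves="0 0 -0.012 -0.07 -0.12 0 -0.3; 0 0 -0.023 -0.14 -0.24 0 -0.3; 0 0 -0.035 -0.21 -0.36 0 -0.3; 0 0 -0.047 -0.28 -0.48 0 -0.3; 0 0 -0.058 -0.35 -0.6 0 -0.3; 0 0 -0.0694 -0.417 -0.716 0 -0.3; 0 0 -0.0694 -0.417 -0.716 0 -0.3; 0 0 -0.0694 -0.417 -0.716 0 -0.3")

```text
time: 7.7
eef_pos: [0.5335, 0.0462, 0.2567]
tcp_rot: [0.0, 1.0, -0.0, -0.003]
contact_force: [0.6, 1.0, -0.4]
opening: 0.502
finger_force: 25.8
```

```bash
python3 - <<'E'
from h import *
c=snap('wrist','w2.png')
chain([(.6595,.045,.25,180),(.6595,.045,.1325,180)])
E
```

```text
t 7.75 p [0.5335 0.0463 0.257 ] yaw -180.0
[-0.0001 -0.0008  0.0001] [-0.63  -0.007  0.032]
[0. 0. 0.] [0.    0.    0.587]
```

View pics/w2.png

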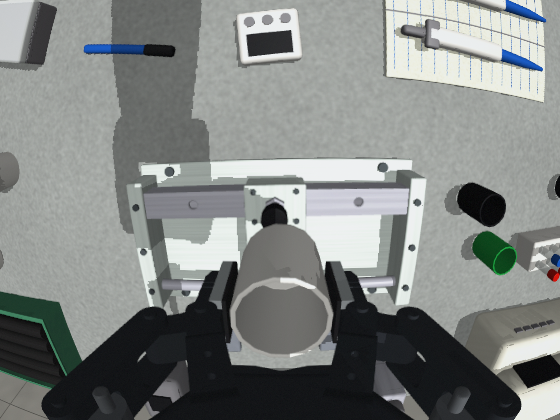

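The cup is held upright, its rim ring centred near (282,315). The tube holes are at (193,205) and (358,202).

```bash
python3 - <<'E'
from h import *
W=np.load('pics/wrist.npz')
print(ctrl.get_state()['eef_pos'],atz(W,282,315,.2765,True))
for s in [(231,315),(333,315),(282,278),(282,352)]: print(atz(W,*s,.2765,True))
print(atz(W,193,205,.055,True),atz(W,358,202,.055,True))
E
```

```text
[0.5335389  0.04631658 0.25701665] [0.5322 0.0455 0.2765]
[0.5326 0.0244 0.2765]
[0.5327 0.0666 0.2765]
[0.5144 0.0455 0.2765]
[0.5533 0.0455 0.2765]
[ 0.5533 -0.051   0.055 ] [0.5501 0.1281 0.055 ]
```

>>> send_rows(moves="0 -0.0004 0 -0.1 0 0.005 -0.3; 0 -0.0008 0 -0.25 0 0.01 -0.3; 0 -0.0008 0 -0.4 0 0.02 -0.3; 0 -0.0008 0 -0.54 0 0.03 -0.3; 0 -0.0008 0 -0.632 -0.007 0.03 -0.3; 0 -0.0008 0 -0.632 -0.007 0.03 -0.3; 0 -0.0008 0 -0.632 -0.007 0.03 -0.3")

```text
time: 8.62
eef_pos: [0.6595, 0.0447, 0.2509]
tcp_rot: [-0.0, 1.0, -0.001, -0.0]
contact_force: [-0.1, 0.3, -1.1]
opening: 0.504
finger_force: 25.8
```

>>> send_rows(moves="0 0 0 0 0 0.12 -0.3; 0 0 0 0 0 0.25 -0.3; 0 0 0 0 0 0.38 -0.3; 0 0 0 0 0 0.48 -0.3; 0 0 0 0 0 0.53 -0.3; 0 0 0 0 0 0.53 -0.3; 0 0 0 0 0 0.53 -0.3")

```text
time: 9.5
eef_pos: [0.6611, 0.0436, 0.1466]
tcp_rot: [-0.0, 1.0, -0.001, 0.002]
contact_force: [0.3, 0.3, 0.0]
opening: 0.506
finger_force: 25.8
```

```bash
python3 - <<'E'
from h import *
c=snap('side','s2.png');snap('wrist','w3.png')
a=cv2.resize(c['image'][140:290,200:340,::-1],(420,450),interpolation=cv2.INTER_CUBIC)
w=cv2.imread('pics/w3.png')[150:375,190:380]; w=cv2.resize(w,(380,450),interpolation=cv2.INTER_CUBIC)
cv2.imwrite('pics/sw.png',np.hstack([a,w]))
chain([(.660,.045,.1325,180)])
E
```

```text
t 9.6 p [0.6611 0.0436 0.1467] yaw -180.0
[-0.0002  0.0005  0.    ] [0.006 0.007 0.071]
```

View pics/sw.png

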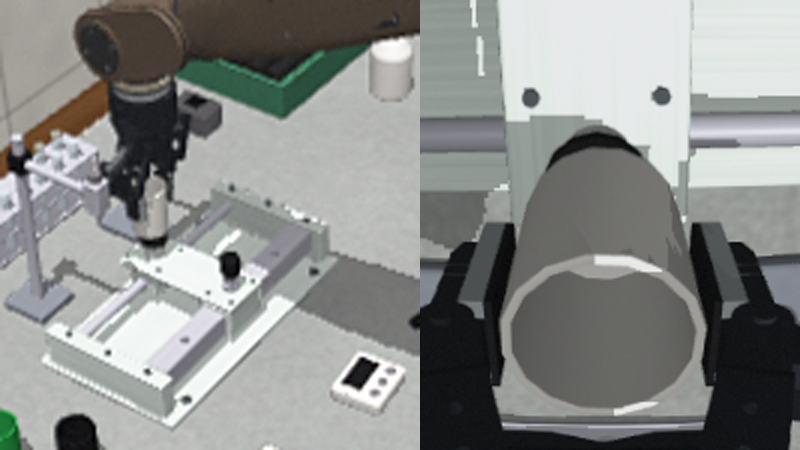

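The cup is about 14 mm above the pedestal. In the wrist half, the pedestal's dark arc has its near top at about crop (597,126) and the cup base arc's near edge at about (600,148). I'll check that fore-aft against projections.

```bash
python3 - <<'E'
from h import *
W=np.load('pics/wrist.npz'); f=210/np.tan(np.radians(float(W['fovy']))/2)
def proj(p):
    E=W['extrinsics'];q=E[:3,:3].T@(np.array(p)-E[:3,3]);q=np.array([q[0],-q[1],-q[2]])
    t=np.arctan2(np.hypot(*q[:2]),q[2]);k=f*t/np.hypot(*q[:2]);u,v=float(W['cx'])+k*q[0],float(W['cy'])+k*q[1]
    return [round((u-190)*2+420,1),round((v-150)*2,1)]
for z in(.092,.086): print('ped near',z,proj((.643,.045,z)),proj((.643,.042,z)))
print('cupbase near',proj((.6391,.0436,.1062)),'rim near/far',proj((.6391,.0436,.1662)),proj((.6831,.0436,.1662)))
E
```

```text
ped near 0.092 [np.float64(610.6), np.float64(131.6)] [np.float64(600.5), np.float64(131.6)]
ped near 0.086 [np.float64(610.4), np.float64(125.0)] [np.float64(600.6), np.float64(125.0)]
cupbase near [np.float64(606.1), np.float64(135.5)] rim near/far [np.float64(607.4), np.float64(242.9)] [np.float64(606.7), np.float64(409.8)]
```

>>> send_rows(moves="0 0.0005 0 0.01 0.003 0.02 -0.3; 0 0.0005 0 0.018 0.006 0.04 -0.3; 0 0.0005 0 0.018 0.006 0.055 -0.3; 0 0.0005 0 0.018 0.006 0.065 -0.3; 0 0.0005 0 0.018 0.006 0.07 -0.3; 0 0.0005 0 0.018 0.006 0.07 -0.3")

```text
time: 10.35
eef_pos: [0.6569, 0.0448, 0.1323]
tcp_rot: [-0.0, 1.0, -0.001, -0.001]
contact_force: [-3.4, 0.6, 5.7]
opening: 0.505
finger_force: 26.2
```

I shifted y the wrong way by about 1 mm. I'll lift slightly, correct it and set the cup down again.

>>> send_rows(moves="0 0 0 0 0 -0.02 -0.3; 0 0 0 0 0 -0.02 -0.3; 0 0 0 0 -0.012 -0.015 -0.3; 0 0 0 0 -0.012 -0.01 -0.3; 0 0 0 0 -0.012 -0.003 -0.3; 0 0 0 0 -0.012 -0.001 -0.3; 0 0 0 0 -0.012 -0.001 -0.3")

```text
time: 11.22
eef_pos: [0.6568, 0.0423, 0.1324]
tcp_rot: [-0.0, 1.0, -0.001, -0.001]
contact_force: [-3.1, -1.2, 5.9]
opening: 0.506
finger_force: 26.2
```

>>> send_rows(moves="0 0 0 0 0 0 0.1; 0 0 0 0 0 0 0.1; 0 0 0 0 0 0 0.3; 0 0 0 0 0 0 0.3; 0 0 0 0 0 0 0.3; 0 0 0 0 0 0 0.3")

```text
time: 11.98
eef_pos: [0.6567, 0.0424, 0.1315]
tcp_rot: [-0.0, 1.0, -0.001, -0.001]
contact_force: [0.3, -0.4, 0.6]
opening: 0.651
finger_force: 0.0
```

```bash
python3 - <<'E'
from h import *
c=snap('side','s3.png');snap('wrist','w4.png')
a=cv2.resize(c['image'][140:290,200:340,::-1],(420,450),interpolation=cv2.INTER_CUBIC)
w=cv2.imread('pics/w4.png')[150:375,190:380]; w=cv2.resize(w,(380,450),interpolation=cv2.INTER_CUBIC)
cv2.imwrite('pics/sw2.png',np.hstack([a,w]))
print(ctrl.get_state()['eef_pos'])
E
```

```text
[0.65675372 0.04243497 0.13151802]
```

View pics/sw2.png

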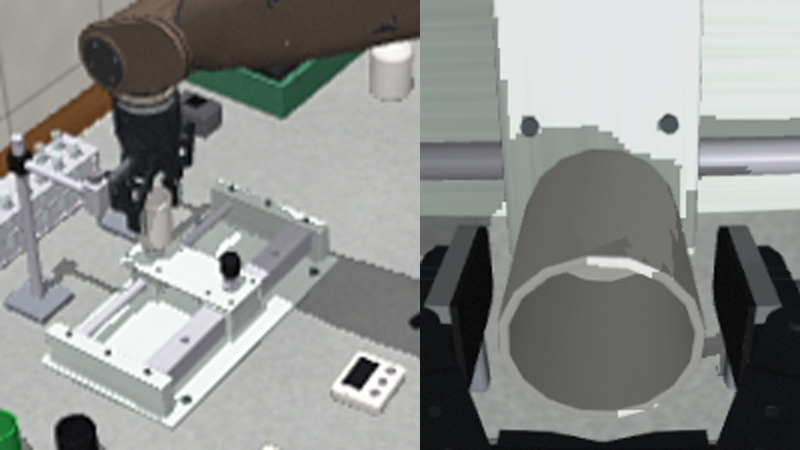

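The cup is released and stands upright, centred on the pedestal. I'll lift out and go to the knob.

>>> send_rows(moves="0 0 0 0 0 -0.08 0.3; 0 0 0 0 0 -0.2 0.3; 0 0 0 0 0 -0.38 0.3; 0 0 0 0 0 -0.58 0.3; 0 0 0 0 0 -0.6 0.3; 0 0 0 0.2 0 -0.6 0.3; 0 0 0 0.4 0 -0.6 0.3; 0 0 0 0.535 0 -0.6 0.3; 0 0 0 0.535 0 -0.6 0.3; 0 0 0 0.535 0 -0.6 0.3")

```text
time: 13.32
eef_pos: [0.5505, 0.0425, 0.2517]
tcp_rot: [-0.0, 1.0, -0.001, -0.001]
contact_force: [0.1, 0.7, -0.9]
opening: 0.653
finger_force: 0.0
```

```bash
python3 - <<'E'
from h import *
snap('wrist','w5.png'); 
c=snap('top','t5.png')
a=cv2.resize(cv2.imread('pics/t5.png')[155:225,220:340],(480,280),interpolation=cv2.INTER_CUBIC)
w=cv2.imread('pics/w5.png')[100:420,120:440]
cv2.imwrite('pics/tw.png',np.hstack([w,cv2.copyMakeBorder(a,0,40,0,0,cv2.BORDER_CONSTANT)]))
chain([(.5495,.0435,.15,180),(.5495,.0435,.093,180)])
E
```

```text
t 13.425 p [0.5508 0.0424 0.2517] yaw -180.0
[-0.0002 -0.0003  0.    ] [0.005 0.006 0.508]
[0. 0. 0.] [0.    0.    0.285]
```

View pics/tw.png

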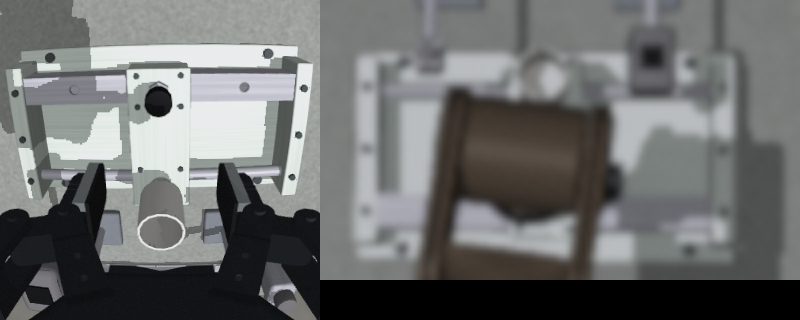

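The cup stands on the pedestal (wrist crop (160,230)). The knob top is at full-image (278,203).

```bash
python3 - <<'E'
from h import *
W=np.load('pics/wrist.npz')
print(atz(W,278,203,.111,True),atz(W,193+1,190,.055,True),atz(W,364,187,.055,True), atz(W,281,332,.152,True))
E
```

```text
[0.5505 0.0386 0.111 ] [ 0.553 -0.051  0.055] [0.5498 0.1284 0.055 ] [0.6578 0.0412 0.152 ]
```

>>> send_rows(moves="0 -0.0003 0 0.004 0 0.2 0.3; 0 -0.0003 0 0.004 0 0.4 0.3; 0 -0.0003 0 0.004 0 0.55 0.3; 0 -0.0003 0 0.004 0 0.68 0.3; 0 -0.0003 0 0.004 0 0.77 0.3; 0 -0.0003 0 0.004 0 0.8 0.3; 0 -0.0003 0 0.004 0 0.8 0.3")

```text
time: 14.3
eef_pos: [0.5493, 0.0423, 0.0919]
tcp_rot: [-0.0, 1.0, -0.001, 0.0]
contact_force: [0.5, -0.5, 0.4]
opening: 0.653
finger_force: 0.0
```

>>> send_rows(moves="0 0 0 0 0 0 -0.2; 0 0 0 0 0 0 -0.35; 0 0 0 0 0 0 -0.5; 0 0 0 0 0 0 -0.6; 0 0 0 0 0 0 -0.7; 0 0 0 0 0 0 -0.7; 0 0 0 0 0 0 -0.7; 0 0 0 0 0 0 -0.7", newtons=30)

```text
time: 15.3
eef_pos: [0.5498, 0.0417, 0.0932]
tcp_rot: [-0.0, 1.0, -0.001, 0.001]
contact_force: [-1.5, -3.5, 5.0]
opening: 0.266
finger_force: 29.5
```

>>> send_rows(moves="0 0 0 0 0 -0.015 -0.7; 0 0 0 0 0 -0.03 -0.7; 0 0 0 0 0 -0.045 -0.7; 0 0 0 0 0 -0.05 -0.7; 0 0 0 0 0 -0.05 -0.7; 0 0 0 0 0 -0.05 -0.7")

```text
time: 16.05
eef_pos: [0.5495, 0.0422, 0.1003]
tcp_rot: [0.0, 1.0, -0.001, 0.001]
contact_force: [6.4, -2.5, -7.6]
opening: 0.273
finger_force: 29.8
```

>>> send_rows(moves="0 0 0 0 0 -0.012 -0.7; 0 0 0 0 0.006 -0.012 -0.7; 0 0 0 0 0.018 -0.012 -0.7; 0 0 0 0.001 0.04 -0.012 -0.7; 0 0 0 0.001 0.065 -0.012 -0.7; 0 0 0 0.002 0.09 -0.012 -0.7; 0 0 0 0.002 0.115 -0.012 -0.7; 0 0 0 0.002 0.135 -0.012 -0.7; 0 0 0 0.002 0.147 -0.012 -0.7; 0 0 0 0.002 0.15 -0.012 -0.7; 0 0 0 0.002 0.15 -0.012 -0.7")

```text
time: 17.42
eef_pos: [0.549, 0.0723, 0.1025]
tcp_rot: [0.0, 1.0, -0.001, 0.001]
contact_force: [6.7, -1.5, -8.5]
opening: 0.272
finger_force: 29.9
```

>>> send_rows(moves="0 0 0 0 0.006 0 -0.7; 0 0 0 0 0.018 0 -0.7; 0 0 0 0.001 0.04 0 -0.7; 0 0 0 0.002 0.07 0 -0.7; 0 0 0 0.002 0.105 0 -0.7; 0 0 0 0.003 0.14 0 -0.7; 0 0 0 0.003 0.175 0 -0.7; 0 0 0 0.004 0.21 0 -0.7; 0 0 0 0.005 0.24 0 -0.7; 0 0 0 0.005 0.265 0 -0.7; 0 0 0 0.005 0.28 0 -0.7; 0 0 0 0.005 0.285 0 -0.7")

```text
time: 18.92
eef_pos: [0.5479, 0.1292, 0.1023]
tcp_rot: [-0.0, 1.0, -0.001, 0.001]
contact_force: [6.2, -2.5, -7.1]
opening: 0.271
finger_force: 29.9
```

>>> send_rows(moves="0 0 0 0 0.006 0 -0.7; 0 0 0 0 0.012 0 -0.7; 0 0 0 0 0.012 0 -0.7; 0 0 0 0 0.012 0 -0.7")

```text
time: 19.42
eef_pos: [0.5479, 0.1315, 0.1023]
tcp_rot: [0.0, 1.0, -0.001, 0.001]
contact_force: [6.2, -2.4, -7.5]
opening: 0.27
finger_force: 29.9
```

Now lower the pin: the starting TCP z with the pin home was 0.093.

>>> send_rows(moves="0 0 0 0 0 0.01 -0.7; 0 0 0 0 0 0.02 -0.7; 0 0 0 0 0 0.03 -0.7; 0 0 0 0 0 0.04 -0.7; 0 0 0 0 0 0.05 -0.7; 0 0 0 0 0 0.058 -0.7; 0 0 0 0 0 0.062 -0.7; 0 0 0 0 0 0.062 -0.7; 0 0 0 0 0 0.062 -0.7")

```text
time: 20.55
eef_pos: [0.5481, 0.1316, 0.0932]
tcp_rot: [-0.0, 1.0, -0.001, 0.001]
contact_force: [-1.1, -3.6, 6.8]
opening: 0.271
finger_force: 31.2
```

>>> send_rows(moves="0 0 0 0 0.01 0 -0.7; 0 0 0 0 0.02 0 -0.7; 0 0 0 0 0.02 0 -0.7")

```text
time: 20.92
eef_pos: [0.5481, 0.1326, 0.0932]
tcp_rot: [-0.001, 1.0, -0.004, -0.0]
contact_force: [-1.1, -13.5, 7.2]
opening: 0.272
finger_force: 31.5
```

>>> send_rows(moves="0 0 0 0 -0.01 0 -0.7; 0 0 0 0 -0.02 0 -0.7; 0 0 0 0 -0.02 0 -0.7; 0 0 0 0 -0.02 0 -0.7")

```text
time: 21.42
eef_pos: [0.5481, 0.1317, 0.0932]
tcp_rot: [-0.0, 1.0, -0.001, 0.001]
contact_force: [-0.3, -2.6, 5.2]
opening: 0.269
finger_force: 31.2
```

```bash
python3 - <<'E'
from h import *
c=snap('side','s6.png');snap('wrist','w6.png')
a=cv2.resize(c['image'][140:290,200:340,::-1],(420,450),interpolation=cv2.INTER_CUBIC)
w=cv2.imread('pics/w6.png')[150:420,166:394]; w=cv2.resize(w,(380,450),interpolation=cv2.INTER_CUBIC)
cv2.imwrite('pics/sw6.png',np.hstack([a,w]))
E
```

```text
(no output)
```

View pics/sw6.png

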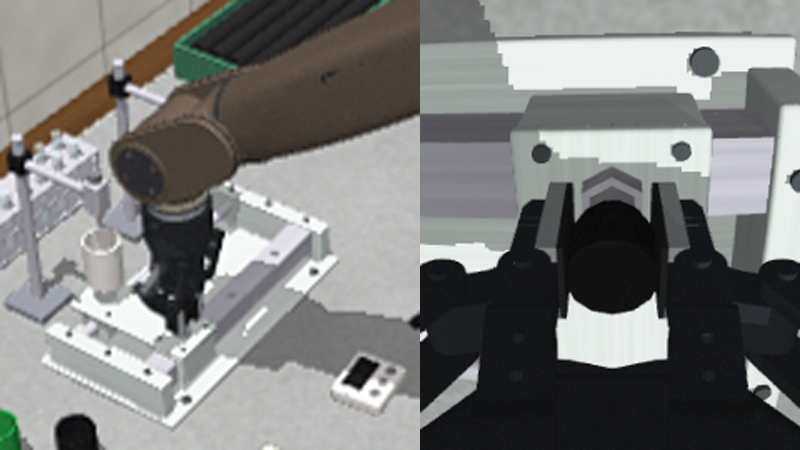

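The sled is pinned: a nudge met 13.5 N within 1 mm. The cup stands upright under the nozzle at crop (100,262), and the knob is centred between the pads. Handing in.

```bash
python3 -c "
from plant import ctrl
print(ctrl.sign_off())"
```

```text
the job is handed in; nothing more can be done
None
```

The cup is standing on the pedestal under the nozzle, the sled is pinned in the +y (nozzle-side) hole with the knob still gripped, and the job is handed in; sign-off gave no verdict.

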